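Refit a gas valve's lever handle and shut the valve

ROBOT

A 6-joint arm with a two-finger parallel gripper is mounted at the origin on a cart in front of the work surface, level with it; the furniture and walls round the work are solid. World frame = base frame: x ahead of the robot, y to its left, z up, the work surface at z = 0. Lengths are in mm, angles in degrees, forces in N, time in s.
With the tool pointing down it reaches from about 300 to 850 mm from the base axis. Payload 4.2 kg.
Tool frame: the origin (TCP) lies midway between the tips of the shut fingers; the grasp point (between the pads) lies env.hold_point_z behind it (env.hold_point_z is the distance from the TCP to the grasp point, in mm); z points along the fingers, y is the line along which they close (so a half turn about z gives the same grasp; the last joint's range is limited). The gripper opens to 91 mm and grips with 3 to 60 N. Pads are 32 mm wide; open, the fingers measure 118 mm over their backs; the gripper's body (76 mm by 178 mm) begins 60 mm behind the grasp point.
Start: joints at [-78.266, 18.312, 89.639, -0, 72.044, -1.146], TCP at [128.176, -560.548, 213.976] pointing down, gripper open.
Joint ranges: [-177.97, 177.97], [-48.28, 115.42], [12.27, 149.76], [-77.06, 257.06], [2.81, 150.46], [-146.56, 146.56]. Speed limits (degrees/s): [147.25, 147.25, 180, 180, 180, 180].

INTERFACE

Orientations are given as [roll, pitch, yaw] about the fixed x, y, z axes, in that order (R = Rz(yaw) Ry(pitch) Rx(roll)).
In Python, from workcell import env, viewer, spotter gives the robot as it stands.
- The arm moves only by the tool apply_moves, never from a script. Its arguments are lists of equal length, an entry for each row: "delta_pos": the shift along the world's x, y, z normalised to -1 to 1, where 1 is 120 mm, a list of three; "rot": the turn, a rotation vector about the world's x, y, z normalised to -1 to 1, where 1 is 1.5 rad, a list of three; "hand": the opening, from 0 (shut) to 1 (fully open). A call has 1 to 10 rows; each row is the pose to reach, as a shift and turn from the pose commanded when the call began; what a row does not reach only later rows make up. A row lasts 1/12 s, in which the tool goes at most 41.7 mm and 7.16 degrees, less where a joint would pass 70% of its speed; a pose out of reach is approached as far as the arm can. A call with a number of a shift or a turn outside -1 to 1 is refused whole. A call with a gripper value outside its range is refused whole. The fingers move at their own pace and stop on an object; "newtons" is the grip in N (left out, the last holds). Time passes only in rows, so rows that repeat a pose let the fingers close. It gives the time, the measured TCP pose, the force, the opening and the grip force at its end, in the units of the state.
- env.state(): the state, without advancing time (a new reading comes with each control period).
- viewer.grab_frame(name): name is "side" or "top"; returns a dict with "pixels" (384x512x3 uint8, red, green, blue), "camera_matrix" (3x3 intrinsics, pixels), "k1" (the pictures are not rectified: a ray, as slopes to the right and down, at radius r is drawn at 1 + k1 r^2 times it, then the intrinsics apply), "R" (3x3) and "t" (3): a world point X has camera coordinates R X + t. Camera axes: x right, y down, z forward; pixel columns grow to the right and rows downward; lengths in mm; the calibration is good to about 2 mm. A picture is of the moment at which its call begins. There is no depth.
- env.job_done(): hands the job in; it is judged then, once.
Trained networks look in a picture, given as the dict that the camera call returned (one of the last four; its "shot" number tells which), for a name from the list of things; names that differ only in an ending like _2 or _b are one class to them, and where a whole thing is asked for, a point or a joint stands for the part that bears it (a point fixed in the world has none). Each returns a list of dicts, best first, with "score" (0 to 1); they miss things now and then, are a little off and sometimes report something else, mostly with a low value. They report only what shows in the picture. A call takes as long as a camera call. They do not tell look-alikes from the thing itself.
- spotter.trace(picture, query): "mask" (384x512 bool, what is visible of it) and "box" ([centre column, centre row, width, height] in pixels, round what is visible of it).
- spotter.landmark_of(picture, query): "position" ([column, row] in pixels: a listed point, or the origin of a listed thing).
The state is a dict: "time_s": time; "qpos": joint angles; "qvel": joint speeds; "effort": joint torques, N m; "ee_pos": TCP position; "ee_rot": TCP orientation; "force": force on the tool from outside, world axes, zero at the start; "torque": the same for the moment, N m; "gripper_width": finger opening in mm; "gripper_force": force on a finger pad.
Only numpy, scipy, OpenCV 4.12 (cv2) and the standard library are available. Lean on these libraries where they do the work, as an engineer would, in place of code of your own. Each camera call takes 0.05 s, during which the arm holds its last target. There are 200 camera calls.

TASK

The lever handle has been taken off the gas shut-off valve on the inclined bracket. Fit it back on the valve's flat-sided stem, pushed fully home, then use it to turn the valve clockwise to its stop, so that the gas is shut off, and leave the handle on the stem. Do not disturb the other things on the worktop.

Things in the scene. Friction and masses are not known exactly. Their poses are not given: they have to be found in the camera images.
- valve_handle: Loose lever handle, 0.2 kg: a steel hub 36x36 mm square, 38 mm high, with a D-shaped hole right through it, and one arm with a black sleeve, reaching 102 mm from the hole's axis, 18 to 22 mm wide, at 25 to 37 mm height. Starts standing on its foot on the worktop, right of the bracket. Origin: on the hole's axis at the hub's foot; z up along the hole, x along the arm.
- handle_top (a point): The middle of the hub's top face, 38 mm above the handle's origin. The hole under it is round, 22.2 mm across, with one flat 4.8 mm from its axis on the arm's side (+x); its mouth at the foot is widened by 2 mm over 2.5 mm. The hub's two flat sides along the arm are 36 mm apart and are gripped from above. Axes as the handle's.
- gas_valve: Fixed bracket: a metal plate, 150 mm along the slope, 120 mm wide, inclined 35 degrees, facing up and to the robot's right (-y), give or take 0.3 rad. The valve stem stands square out of its middle; gas lines below it, 88 mm to either side, run to the rear. Origin: centre of its foot; x to its rear (up the slope), z up. The plate's middle is 85 mm above it, its rear edge 128 mm, its front edge 42 mm.
- stem_seat (a point): Point on the stem's axis at the face of the packing nut (36 to 40 mm across, 12 mm out of the plate), where the handle's foot comes to rest: fitted, the handle's origin lies here, its z along this z and its arm (x) along this y. The frame turns with the stem: z points out along the stem, 35 degrees from vertical, y is where the stem's flat faces.
- stem_tip (a point): The stem's outer end, 34 mm from stem_seat along z; same axes. The steel stem is 20 mm thick with one flat along its whole length, 3.5 mm from its axis; the last 3 mm taper by 1.5 mm. The handle slides on only with its arm pointing the way the flat faces (play about 0.15 rad either way).
- valve_stem (a joint): Turn of the stem (rad), clockwise as seen looking at the plate's face. 0: fully open, the flat faces level along the plate, toward the robot (+y of gas_valve); 1.571: shut, at the stop, the flat faces straight up the slope. Starts part-way, 0.1 to 0.6. It turns with a friction of 0.15 N m and stays where it is left.
- ptfe_tape: Bystander: the flat yellow roll of thread tape, 50 mm across and 16 mm high; origin: centre of its underside
- fitting_0: Bystander: the small brass fitting, 34x15x17 mm, lying between the bracket and the robot; origin: centre of its underside
- wrench: Bystander: the adjustable wrench, 168x42x11 mm; origin: centre of its underside
- flask: Bystander: the conical glass flask, 69 mm across, 109 mm high; origin: centre of its underside
- wash_bottle: Bystander: the white squeeze bottle with bent spout, 70x97x207 mm; origin: centre of its underside
- vial_0: Bystander: a sample vial, 23 mm across, 47 mm high, one of two standing together; origin: centre of its underside
- vial_3: Bystander: a second sample vial of the same size and group; origin: centre of its underside
- timer: Bystander: the bench timer, 60x64x18 mm, near the front edge; origin: centre of its underside
Things that resemble listed ones, but are neither listed nor needed, are in the scene too. There is more than one size of the valve_handle; the one meant has the size given above.

How it is judged (in metres and radians):
On the way, in this order (a step that is already met when the one before it is completed fails the run):
1. the handle is fully home on the stem, keyed to its flat (distance between valve_handle and stem_seat below 0.006 m and angle between the z axis of valve_handle and the z axis of stem_seat, either way round below 0.14 rad and angle between the x axis of valve_handle and the y axis of stem_seat, either way round below 0.5 rad), for 0.2 s.
2. the valve is turned clockwise to its stop with the handle on it (all of step 1 and value of joint valve_stem above 1.5 rad), for 0.2 s.
At the end, for the whole second after the job is handed in: The handle rests on the stem, released and still: its foot within 6 mm of the packing nut's face and of the stem's axis, its hole within 8 degrees of the stem's axis, its arm within 29 degrees of the way the flat faces; the valve is shut, within about 4 degrees of its stop (joint above 1.5) (all of step 2 and linear speed of valve_handle below 0.02 m/s); the robot touches nothing.
It fails at once if a bystander is moved more than 30 mm (distance of any of ptfe_tape, fitting_0, wrench, flask, wash_bottle, vial_0, vial_3, timer from where it was at the start of the episode above 0.03 m).
It also fails if it takes over 48 s, if anything falls off the work surface, if the arm or the gripper's body presses on something with over 40 N, if the wrist force passes 120 N, or if a joint passes its speed limit or range.

## Working session

There is one attempt and no reset: what is moved stays moved. The work goes in short steps, Python scripts to look and compute and a tool call to move; the robot and the scene stay as the last step left them, time stands still between calls to the robot, and variables do not carry over. Pictures are saved under pics/ and viewed, at most 10 in all, crops included, and the job is handed in when it is done.

Besides the shell and the picture viewer there is one more tool, called after "Request:" in YAML: its name, and indented under it one key for each argument. apply_moves: Moves the arm, as the interface text tells. Its arguments: {"type":"object","properties":{"delta_pos":{"type":"array"},"rot":{"type":"array"},"hand":{"type":"array"},"newtons":{"type":"number"}},"required":["delta_pos","rot","hand"]}

```bash
mkdir -p pics; ls; cat > h.py <<'E'
import numpy as np,cv2
from workcell import env,viewer,spotter
def proj(p,X):
    c=np.asarray(p["R"])@np.asarray(X,float)+np.asarray(p["t"]).ravel(); s=c[:2]/c[2]; s=s*(1+p["k1"]*(s@s))
    K=np.asarray(p["camera_matrix"]); return np.array([K[0,0]*s[0]+K[0,2],K[1,1]*s[1]+K[1,2]])
def ray(p,uv):
    K=np.asarray(p["camera_matrix"]);d=np.array([(uv[0]-K[0,2])/K[0,0],(uv[1]-K[1,2])/K[1,1]]);s=d.copy()
    for _ in range(20): s=d/(1+p["k1"]*(s@s))
    R=np.asarray(p["R"]);t=np.asarray(p["t"]).ravel()
    v=R.T@np.array([s[0],s[1],1]); return -R.T@t,v/np.linalg.norm(v)
def atz(p,uv,z):
    o,v=ray(p,uv); return o+v*(z-o[2])/v[2]
def tri(a,ua,b,ub):
    o1,v1=ray(a,ua);o2,v2=ray(b,ub)
    A=np.c_[v1,-v2];s=np.linalg.lstsq(A,o2-o1,rcond=None)[0]
    x,y=o1+s[0]*v1,o2+s[1]*v2; return (x+y)/2,np.linalg.norm(x-y)
def save(p,n): cv2.imwrite("pics/"+n,p["pixels"][:,:,::-1])
E
python3 - <<'E'
from h import *
np.set_printoptions(precision=1,suppress=True)
P={n:viewer.grab_frame(n) for n in("side","top")}
big=np.vstack([P["side"]["pixels"],P["top"]["pixels"]])
for n,p in P.items():
    save(p,n+"0.png"); print(n,p["k1"],-np.asarray(p["R"]).T@np.ravel(p["t"]),p["camera_matrix"][0][0])
    for q in["valve_handle","handle_top","gas_valve","stem_seat","stem_tip"]:
        print(q,[(np.array(r["position"]),round(r["score"],2)) for r in spotter.landmark_of(p,q)][:4])
print(env.hold_point_z,env.state())
E
```

```text
pics
side 0.044262246576682734 [ 299.5 -847.7  710.1] 391.5705190177714
valve_handle [(array([271.4, 211.1]), 0.61), (array([241.6, 254.3]), 0.6)]
handle_top [(array([242.7, 248.1]), 0.85), (array([272. , 205.1]), 0.5), (array([327.3, 227.1]), 0.28)]
gas_valve [(array([250.3, 179. ]), 0.81), (array([334.6, 264.9]), 0.74)]
stem_seat [(array([241.2, 257.3]), 0.74)]
stem_tip [(array([256.2, 145.7]), 0.54), (array([253.2, 176.7]), 0.19)]
top -0.07469678532949876 [ 469.8 -161.8 1397.7] 451.83595298801225
valve_handle [(array([290.5, 219.8]), 0.75), (array([260.8, 176.8]), 0.59)]
handle_top [(array([292.5, 217.8]), 0.64), (array([257.5, 182.2]), 0.46)]
gas_valve [(array([203.2, 181.3]), 0.76)]
stem_seat [(array([205. , 179.3]), 0.41)]
stem_tip [(array([293.3, 218.2]), 0.64), (array([208.5, 175. ]), 0.48)]
18.8 {'time_s': 0.6, 'qpos': array([-78.3,  18.3,  89.6,  -0. ,  72. ,  -1.1]), 'qvel': array([-0. ,  0.1, -0. ,  0.1, -0. , -0. ]), 'effort': array([  0. , -41.2, -23.2,   0.1,   0. ,   0. ]), 'ee_pos': array([ 128.2, -560.5,  214. ]), 'ee_rot': array([180. ,   0. ,  12.9]), 'force': array([-0.2, -0.1,  0.1]), 'torque': array([-0.,  0., -0.]), 'gripper_force': 0.0, 'gripper_width': 90.97340016885512}
```

View pics/side0.png

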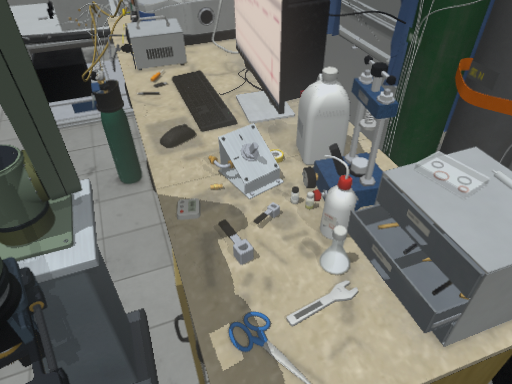

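View pics/top0.png

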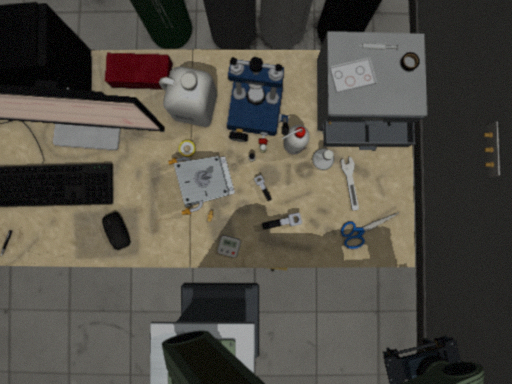

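```bash
python3 - <<'E'
from h import *
a=cv2.imread("pics/side0.png");b=cv2.imread("pics/top0.png")
f=lambda im,u,v,w,h,k:cv2.resize(im[v:v+h,u:u+w],None,fx=k,fy=k,interpolation=cv2.INTER_CUBIC)
# side handles 210..290 x 190..270 ; side valve 205..290,115..200
row1=np.hstack([f(a,210,190,80,60+15,5)[:300],f(a,210,118,80,75,5)[:300]])
row1=np.hstack([f(a,207,198,80,68,5)[:300],f(a,210,122,80,60,5)[:300]]) if 0 else None
A=cv2.resize(a[198:268,210:290],(400,350),interpolation=cv2.INTER_CUBIC)[:300*1+50]
V=cv2.resize(a[122:192,210:290],(400,350),interpolation=cv2.INTER_CUBIC)
T=cv2.resize(b[170:234,250:310],(234,250),interpolation=cv2.INTER_CUBIC)
W=cv2.resize(b[150:210,170:240],(291,250),interpolation=cv2.INTER_CUBIC)
r2=np.hstack([T,W]);r2=np.hstack([r2,np.zeros((250,800-r2.shape[1],3),np.uint8)])
cv2.imwrite("pics/crop1.png",np.vstack([np.hstack([A,V]),r2]))
np.set_printoptions(precision=1,suppress=True)
P={n:viewer.grab_frame(n) for n in("side","top")}
for q in ["valve_handle","stem_tip"]:
  for n,p in P.items():
    for r in spotter.trace(p,q)[:3]:
        m=r["mask"]; (c,(w,h),an)=cv2.minAreaRect(np.argwhere(m)[:,::-1].astype(np.float32)); bx=cv2.boxPoints((c,(w,h),an))
        print(q,n,round(r["score"],2),np.array(r["box"]),m.sum(), "rect at z=30:",[atz(P[n],x,30)[:2] for x in bx])
E
```

```text
valve_handle side 0.87 [233.6 241.6  32.2  44.1] 644 rect at z=30: [array([ 437.4, -178.1]), array([ 488.3, -163.2]), array([ 491.3, -315.4]), array([ 445.9, -325.3])]
valve_handle side 0.58 [266.1 213.9  24.3  19.1] 229 rect at z=30: [array([ 521.7, -205.1]), array([ 595.2, -155.6]), array([ 603.3, -195.2]), array([ 531.3, -241.4])]
valve_handle top 0.71 [281.7 224.3  43.4  20.8] 384 rect at z=30: [array([ 466.2, -176.1]), array([ 490.8, -298.4]), array([ 454.2, -305.7]), array([ 429.8, -183.5])]
valve_handle top 0.66 [262.2 186.6  14.6  26. ] 149 rect at z=30: [array([ 593.9, -157.7]), array([ 604.3, -178.3]), array([ 532.6, -214.2]), array([ 522.3, -193.6])]
stem_tip side 0.55 [254.5 150.   10.4  14.2] 72 rect at z=30: [array([609.4,  89.8]), array([644.8, 119.7]), array([649.5,  88.2]), array([614.5,  59.6])]
stem_tip top 0.36 [350.8 184.3  19.3  53.6] 357 rect at z=30: [array([ 653.4, -423.6]), array([ 657.3, -461.9]), array([ 500.2, -475.3]), array([ 496.5, -437.3])]
```

View pics/crop1.png

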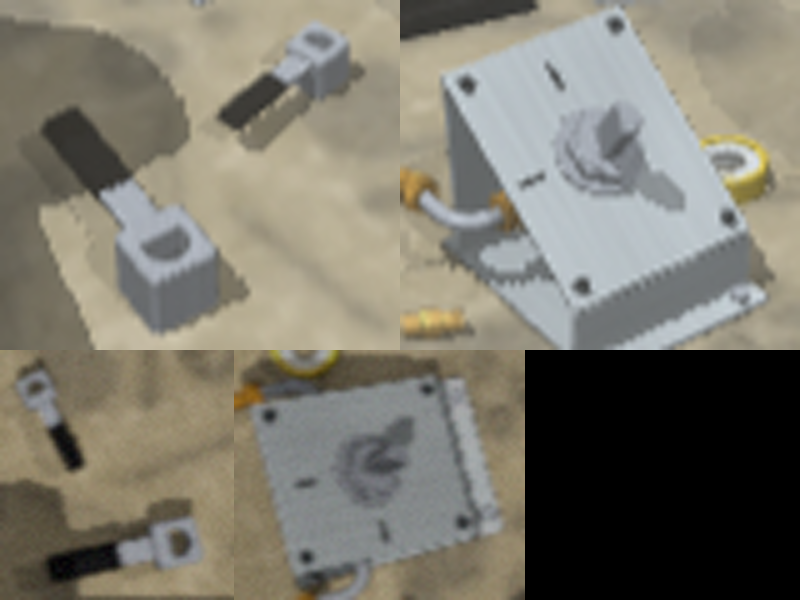

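The larger handle (side 242,247 / top 294,219) measures about 122 mm overall, which matches 102+18. The other one (side 271,207 / top 260,181) measures about 80 mm, so it is a look-alike. The valve plate's corners show in both views, and the D-stem tip is near side (253,146). Next I fit the poses.

```bash
cat >> h.py <<'E'
from scipy.optimize import least_squares,minimize
def hull_mask(p,boxes,S=4):
    m=np.zeros((384*S,512*S),np.uint8)
    for X in boxes:
        u=np.array([proj(p,x) for x in X]);h=cv2.convexHull(((u+.5)*S-.5).round().astype(np.int32));cv2.fillConvexPoly(m,h,255)
    return cv2.resize(m,(512,384),interpolation=cv2.INTER_AREA)/255.
def box(a,b,c): return np.array([[x,y,z] for x in a for y in b for z in c],float)
HB=[box((-18,18),(-18,18),(0,38)),box((18,50),(-9,9),(25,37)),box((50,102),(-11,11),(25,37))]
def Rz(a): c,s=np.cos(a),np.sin(a);return np.array([[c,-s,0],[s,c,0],[0,0,1]])
def plate(x,y,psi):
    s=np.deg2rad(35);R=Rz(psi)@np.array([[np.cos(s),0,-np.sin(s)],[0,1,0],[np.sin(s),0,np.cos(s)]])
    return R,np.array([x,y,85.])   # cols: upslope, yv, normal
E
cat > fit.py <<'E'
from h import *
np.set_printoptions(precision=2,suppress=True)
P={n:viewer.grab_frame(n) for n in("side","top")}
M={n:spotter.trace(p,"valve_handle")[0]["mask"].astype(float) for n,p in P.items()}
def cost(v,ns=("side","top")):
    e=0
    for n in ns:
        B=[X@Rz(v[2]/50).T+[v[0],v[1],0] for X in HB]; r=hull_mask(P[n],B); e+=abs(r-M[n]).sum()/M[n].sum()
    return e
for ns in (("side",),("top",),("side","top")):
    best=min((minimize(cost,[469,-284,50*np.deg2rad(101)],args=(ns,),method="Nelder-Mead",options=dict(initial_simplex=np.array([[469,-284,88.],[477,-284,88],[469,-276,88],[469,-284,95]])+d)) for d in (0,[3,-3,2],[-3,3,-3])),key=lambda r:r.fun)
    print("handle",ns,best.x[:2],np.rad2deg(best.x[2]/50),best.fun)
C={"side":[[218.4,137.6],[254,123.4],[279,168],[246,183.6]],"top":[[185.9,204.1],[175,164.4],[218.8,156.7],[227.5,195]]}
L=np.array([[75,60,0],[75,-60,0],[-75,-60,0],[-75,60,0.]])
def res(v,ns=("side","top")):
    R,o=plate(*v);return np.concatenate([proj(P[n],R@l+o)-c for n in ns for l,c in zip(L,C[n])])
for ns in (("side",),("top",),("side","top")):
    r=least_squares(res,[600,80,np.pi/2],args=(ns,),x_scale=[10,10,.1]);print("plate",ns,r.x[:2],np.rad2deg(r.x[2]),r.fun)
v=r.x;R,o=plate(*v);n_=R[:,2];print("seat",o+12*n_,"tip",o+46*n_,"n",n_)
for n,p in P.items(): print(n,"seat px",proj(p,o+12*n_),"tip px",proj(p,o+46*n_))
# overlay picture
best=best.x;out=[]
for n,(u0,v0,w,h),k in(("side",(228,128,45,45),8),("top",(185,155,45,45),8)):
    im=np.mean([viewer.grab_frame(n)["pixels"].astype(float) for _ in range(4)],0).astype(np.uint8)[:,:,::-1]
    raw=cv2.resize(im[v0:v0+h,u0:u0+w],None,fx=k,fy=k,interpolation=cv2.INTER_CUBIC);ov=raw.copy()
    px=lambda X:(((proj(P[n],X)-[u0,v0])+.5)*k).astype(int)
    for q,col in((.1,(0,0,255)),(.35,(0,255,0)),(.6,(255,0,0))):
        d=np.cos(q)*R[:,1]+np.sin(q)*R[:,0];e=np.cross(n_,d);th=np.arccos(.35)
        a=np.linspace(th,2*np.pi-th,30);ring=[px(o+46*n_+10*(np.cos(t)*d+np.sin(t)*e)) for t in a]
        cv2.polylines(ov,[np.array(ring)],True,col,1)
    out.append(np.hstack([raw,ov]))
cv2.imwrite("pics/stem.png",cv2.resize(np.vstack(out),(600,600)))
E
python3 fit.py
```

```text
handle ('side',) [ 469.35 -277.71] 101.1968676771168 0.18559463986599664
handle ('top',) [ 470.07 -281.57] 102.72240970089214 0.2131247111639268
handle ('side', 'top') [ 469.17 -280.49] 102.00370720925412 0.42226700943815937
plate ('side',) [585.75  -8.31] 106.13049549929119 [-0.38 -0.47 -0.34 -0.54  1.31 -0.29 -0.55  0.92]
plate ('top',) [582.51  -9.58] 105.25571685894023 [-0.88  0.65 -0.56 -0.64  0.03 -0.02  1.51 -0.01]
plate ('side', 'top') [584.06  -9.42] 105.66214434551249 [-0.8  -0.28 -0.52 -0.23  0.88  0.22 -1.27  1.3  -0.75  0.21 -0.71 -0.99
 -0.2  -0.63  1.56 -0.71]
seat [585.92 -16.05  94.83] tip [591.19 -34.82 122.68] n [ 0.15 -0.55  0.82]
side seat px [250.62 151.24] tip px [254.65 145.94]
top seat px [204.37 178.38] tip px [209.93 175.67]
```

View pics/stem.png

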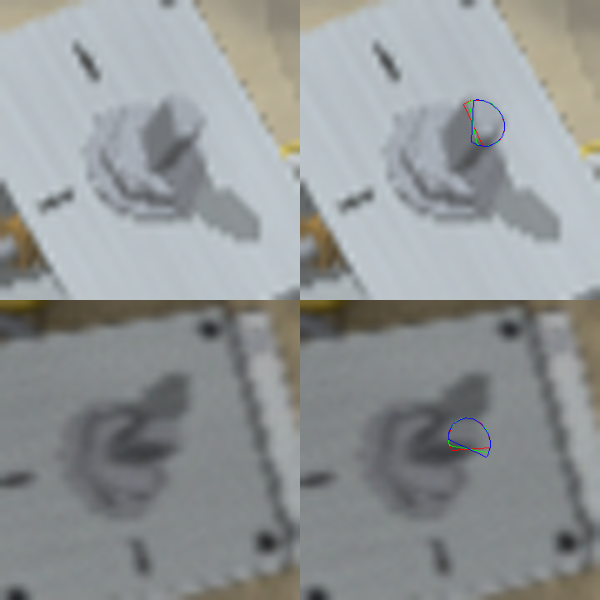

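```bash
cat > stem.py <<'E'
from h import *
np.set_printoptions(precision=2,suppress=True)
R,o0=plate(584.06,-9.42,np.deg2rad(105.66))
def surf(q):
    pts=[];lab=[];nrm=[]
    d=np.array([np.sin(q),np.cos(q),0]);  # in (up,yv,n)
    def add(X,l,N=None): pts.append(X);lab.append(np.full(len(X),l));nrm.append(N if N is not None else np.zeros((len(X),3)))
    g=np.arange(-40,40,.4);A,B=np.meshgrid(g,g);add(np.c_[A.ravel(),B.ravel(),0*A.ravel()],0)
    t=np.arange(0,2*np.pi,.02)
    T,Z=np.meshgrid(t,np.arange(0,12,.4));add(np.c_[19*np.cos(T.ravel()),19*np.sin(T.ravel()),Z.ravel()],1,np.c_[np.cos(T.ravel()),np.sin(T.ravel()),0*T.ravel()])
    rr,T=np.meshgrid(np.arange(.1,19,.3),t);add(np.c_[(rr*np.cos(T)).ravel(),(rr*np.sin(T)).ravel(),12+0*T.ravel()],2)
    e=np.array([d[1],-d[0],0])
    for z in np.arange(12,46,.25):
        r=10-max(0,z-43)*.5;fl=3.5-max(0,z-43)*.5
        a=np.arange(np.arccos(fl/r),2*np.pi-np.arccos(fl/r),.03);N=np.outer(np.cos(a),d)+np.outer(np.sin(a),e)
        add(r*N+[0,0,z],3,N);h=np.sqrt(r*r-fl*fl);s=np.arange(-h,h,.25);add(fl*d+np.outer(s,e)+[0,0,z],4)
    g=np.arange(-10,10,.2);A,B=np.meshgrid(g,g);k=(A*A+B*B<8.5**2)&(A<2);add(np.outer(A[k],d)+np.outer(B[k],e)+[0,0,46],5)
    return np.vstack(pts),np.concatenate(lab),np.vstack(nrm)
def feats(p,q,u0,v0,W,S=6):
    X,l,N=surf(q);X=X@R.T+o0
    C=X@np.asarray(p["R"]).T+np.ravel(p["t"]);s=C[:,:2]/C[:,2:];s=s*(1+p["k1"]*(s**2).sum(1))[:,None]
    K=np.asarray(p["camera_matrix"]);u=((s*[K[0,0],K[1,1]]+K[:2,2]-[u0,v0]+.5)*S).astype(int)
    k=((u>=0)&(u<W*S)).all(1);u,l,N,D=u[k],l[k],N[k],C[k,2];i=np.argsort(-D)
    F=np.zeros((W*S,W*S,10))
    f=np.zeros((len(l),10));f[np.arange(len(l)),l]=1
    f[l==3,6]=N[l==3,0];f[l==3,7]=N[l==3,1];f[l==1,8]=N[l==1,0];f[l==1,9]=N[l==1,1]
    F[u[i,1],u[i,0]]=f[i]
    return F
def run(n,u0,v0,W=22,S=6):
    fr=[viewer.grab_frame(n) for _ in range(4)];p=fr[0]
    I=np.mean([x["pixels"].astype(float).mean(2) for x in fr],0)[v0:v0+W,u0:u0+W].ravel()
    out=[]
    for q in np.arange(0,.75,.1):
        F0=feats(p,q,u0,v0,W,S);b=(1e9,)
        for dx in range(-8,9,2):
            for dy in range(-8,9,2):
                F=np.roll(F0,(dy,dx),(0,1)).reshape(W,S,W,S,10).mean((1,3)).reshape(-1,10)
                w=np.ones(len(I))
                for _ in range(6):
                    c=np.linalg.lstsq(F*w[:,None],I*w,rcond=None)[0];r=I-F@c;w=1/np.sqrt(1+(r/8)**2)
                e=(np.log1p((r/8)**2)).sum()
                if e<b[0]: b=(e,dx/S,dy/S,c[:6])
        out.append(b[0]);print(n,round(q,2),round(b[0],1),b[1:3],b[3])
run("side",241,138);run("top",194,166)
E
time python3 stem.py
```

```text
side 0.0 885.1 (0.0, -1.3333333333333333) [188.38 134.89 167.51 161.85 121.02 170.69]
side 0.1 876.4 (0.0, -1.3333333333333333) [188.39 134.32 167.57 151.02 120.91 171.  ]
side 0.2 864.7 (0.0, -1.3333333333333333) [188.44 133.33 166.9  176.6  120.77 170.93]
side 0.3 853.0 (0.0, -1.3333333333333333) [188.44 134.25 166.96 166.35 120.79 170.69]
side 0.4 850.3 (0.0, -1.3333333333333333) [188.36 135.54 166.68 177.62 121.37 170.92]
side 0.5 856.2 (0.0, -1.3333333333333333) [188.41 134.42 166.55 170.24 120.91 171.57]
side 0.6 863.9 (0.0, -1.3333333333333333) [188.35 134.31 166.79 193.19 120.48 170.62]
side 0.7 876.5 (0.0, -1.3333333333333333) [188.31 134.92 166.38 177.46 119.78 170.22]
top 0.0 628.7 (-1.0, -0.6666666666666666) [130.86  55.34 109.04   2.8   66.04 111.47]
top 0.1 618.4 (-1.0, -0.6666666666666666) [130.94  55.63 109.13   8.65  66.71 112.52]
top 0.2 610.1 (-1.0, -0.6666666666666666) [130.94  55.55 109.25  13.49  68.83 112.42]
top 0.3 611.8 (-1.0, -0.6666666666666666) [131.02  55.43 109.32  28.7   71.22 112.97]
top 0.4 612.2 (-1.0, -0.6666666666666666) [131.02  55.34 109.44   5.14  74.64 113.46]
top 0.5 617.4 (-1.0, -0.6666666666666666) [131.14  55.02 109.71  51.1   75.76 113.17]
top 0.6 623.0 (-1.0, -1.0) [130.81  57.14 109.56  43.    77.75 113.43]
top 0.7 625.8 (-1.0, -1.0) [130.76  57.37 109.78  83.85  78.73 112.99]
real	0m4.925s
user	0m4.985s
sys	0m0.115s
```

```bash
sed -i 's/range(-8,9,2)/range(-18,9,2)/g; s/np.arange(0,.75,.1)/[.2,.35,.5]/; s/^run("side".*//' stem.py; sed -i 's/    out=\[\]/    out=[];best=(1e9,)/; s/out.append(b\[0\]);/best=min(best,(b[0],b[1],b[2],q));/' stem.py; cat >> stem.py <<'E'
    return p,best
a,ba=run("side",241,138);b,bb=run("top",194,166)
for c in (12,46):
    X=o0+R[:,2]*c
    Y,g=tri(a,proj(a,X)+ba[1:3],b,proj(b,X)+bb[1:3]);print(X,Y,"gap",g,"at known z:",atz(a,proj(a,X)+ba[1:3],X[2]),atz(b,proj(b,X)+bb[1:3],X[2]))
E
sed -i '/^    return p,best/d' stem.py; python3 - <<'E'
s=open('stem.py').read();s=s.replace('a,ba=run(','    return p,best\na,ba=run(',1);open('stem.py','w').write(s)
E
python3 stem.py
```

```text
side 0.2 864.4 (0.0, -1.3333333333333333) [188.47 133.24 166.93 177.84 120.71 170.83]
side 0.35 852.1 (0.0, -1.3333333333333333) [188.44 135.21 166.88 183.4  120.78 170.58]
side 0.5 856.1 (0.0, -1.3333333333333333) [188.44 134.31 166.62 170.87 120.83 171.48]
top 0.2 604.8 (-1.0, -0.6666666666666666) [130.9   48.56 109.29  16.94  69.12 112.51]
top 0.35 599.6 (-3.0, -1.0) [ 132.16   82.91  104.21 -128.52   75.67  107.34]
top 0.5 590.5 (-3.0, -1.0) [ 132.2    82.72  104.87 -150.4    77.05  107.74]
[585.92 -16.05  94.83] [589.06  -7.08  92.62] gap 0.11822259662217446 at known z: [588.08 -10.1   94.83] [588.8   -7.33  94.83]
[591.18 -34.83 122.68] [594.29 -26.1  120.64] gap 0.18715250196510724 at known z: [593.36 -28.96 122.68] [594.   -26.29 122.68]
```

Request:
apply_moves:
  delta_pos:
    - [1,0.85,0]
    - [1,0.85,0]
    - [1,0.85,0]
    - [1,0.85,0]
    - [1,0.85,0]
    - [1,0.85,0]
    - [1,0.85,0]
    - [1,0.85,0]
  rot:
    - [0,0,0.6]
    - [0,0,0.6]
    - [0,0,0.6]
    - [0,0,0.6]
    - [0,0,0.6]
    - [0,0,0.6]
    - [0,0,0.6]
    - [0,0,0.6]
  hand: [1,1,1,1,1,1,1,1]

```text
time_s: 2.97
ee_pos: [248.5, -458.3, 214.1]
ee_rot: [180.0, 0.0, 64.8]
force: [0.3, -0.3, -1.1]
gripper_width: 91.2
gripper_force: 0.0
```

Request:
apply_moves:
  delta_pos:
    - [1,0.85,0]
    - [1,0.85,0]
    - [1,0.85,0]
    - [1,0.85,0]
    - [1,0.85,0]
    - [1,0.85,0]
    - [1,0.85,0]
    - [1,0.85,0]
  rot:
    - [0,0,0.437]
    - [0,0,0.437]
    - [0,0,0.437]
    - [0,0,0.437]
    - [0,0,0.437]
    - [0,0,0.437]
    - [0,0,0.437]
    - [0,0,0.437]
  hand: [1,1,1,1,1,1,1,1]

```text
time_s: 3.63
ee_pos: [368.3, -356.5, 214.0]
ee_rot: [180.0, 0.0, 102.0]
force: [0.1, 0.2, -0.1]
gripper_width: 91.1
gripper_force: 0.0
```

Request:
apply_moves:
  delta_pos:
    - [0.842,0.638,-0.4]
    - [0.842,0.638,-0.783]
    - [0.842,0.638,-0.783]
    - [0.842,0.638,-0.783]
    - [0.842,0.638,-0.783]
    - [0.842,0.638,-0.783]
  rot:
    - [0,0,0]
    - [0,0,0]
    - [0,0,0]
    - [0,0,0]
    - [0,0,0]
    - [0,0,0]
  hand: [0.8,0.8,0.8,0.8,0.8,0.8]

```text
time_s: 4.13
ee_pos: [468.9, -279.3, 118.6]
ee_rot: [-179.9, -0.1, 102.1]
force: [-0.4, -0.7, -0.2]
gripper_width: 72.8
gripper_force: 0.0
```

Request:
apply_moves:
  delta_pos:
    - [0,0,-0.3]
    - [0,0,-0.55]
    - [0,0,-0.75]
    - [0,0,-0.87]
    - [0,0,-0.933]
    - [0,0,-0.933]
    - [0,0,-0.933]
    - [0,0,-0.933]
    - [0,0,-0.933]
    - [0,0,-0.933]
  rot:
    - [0,0,0]
    - [0,0,0]
    - [0,0,0]
    - [0,0,0]
    - [0,0,0]
    - [0,0,0]
    - [0,0,0]
    - [0,0,0]
    - [0,0,0]
    - [0,0,0]
  hand: [0.8,0.8,0.8,0.8,0.8,0.8,0.4,0.2,0.1,0.1]
  newtons: 30

```text
time_s: 4.97
ee_pos: [469.8, -280.5, 9.2]
ee_rot: [179.9, 0.1, 102.0]
force: [0.1, -0.6, 0.3]
gripper_width: 49.1
gripper_force: 0.0
```

Request:
apply_moves:
  delta_pos:
    - [0,0,0]
    - [0,0,0]
    - [0,0,0]
    - [0,0,0]
    - [0,0,0]
    - [0,0,0]
  rot:
    - [0,0,0]
    - [0,0,0]
    - [0,0,0]
    - [0,0,0]
    - [0,0,0]
    - [0,0,0]
  hand: [0,0,0,0,0,0]
  newtons: 40

```text
time_s: 5.47
ee_pos: [469.3, -280.1, 8.5]
ee_rot: [180.0, 0.0, 102.0]
force: [-1.7, 0.3, 6.7]
gripper_width: 35.9
gripper_force: 40.0
```

Request:
apply_moves:
  delta_pos:
    - [0,0,0.3]
    - [0,0,0.6]
    - [0,0,0.9]
    - [0,0,1]
    - [0,0,1]
    - [0,0,1]
  rot:
    - [0,0,0]
    - [0,0,0]
    - [0,0,0]
    - [0,0,0]
    - [0,0,0]
    - [0,0,0]
  hand: [0,0,0,0,0,0]

```text
time_s: 5.97
ee_pos: [468.9, -279.7, 127.6]
ee_rot: [-180.0, -0.0, 102.0]
force: [0.4, 0.7, -2.4]
gripper_width: 35.8
gripper_force: 40.0
```

```bash
cat >> h.py <<'E'
from scipy.spatial.transform import Rotation as Ro
PSI=np.deg2rad(105.66); SEAT=np.array([588,-11.6,94.8])
def toolR(q):
    R,_=plate(0,0,PSI);n=R[:,2];x=np.cos(q)*R[:,1]+np.sin(q)*R[:,0]
    return np.c_[x,np.cross(-n,x),-n],n
def step(q,c,off=8.3,d=(0,0,0)):
    s=env.state();T,n=toolR(q);tgt=SEAT+np.array(d)+(c+off)*n
    rv=(Ro.from_matrix(T)*Ro.from_euler("xyz",s["ee_rot"],degrees=True).inv()).as_rotvec()
    print("tgt",tgt,"dpos",(tgt-s["ee_pos"])/120,"rot",rv/1.5,np.rad2deg(np.linalg.norm(rv)),"q",s["qpos"])
E
python3 - <<'E'
from h import *
np.set_printoptions(precision=3,suppress=True)
step(.35,75);print(toolR(.35),toolR(1.57)[0])
E
```

```text
tgt [600.897 -57.605 163.035] dpos [1.1   1.851 0.295] rot [ 0.406 -0.157  0.828] 80.41587609614928 q [-32.026  19.744 100.868   0.01   59.399 -44.039]
(array([[-0.98 ,  0.122, -0.155],
       [ 0.017,  0.833,  0.552],
       [ 0.197,  0.539, -0.819]]), array([ 0.155, -0.552,  0.819])) [[-0.222  0.963 -0.155]
 [ 0.789  0.271  0.552]
 [ 0.574  0.    -0.819]]
```

Request:
apply_moves:
  delta_pos:
    - [0,0.2,0.3]
    - [0.1,0.4,0.5]
    - [0.3,0.6,0.5]
    - [0.5,0.9,0.5]
    - [0.5,0.9,0.5]
    - [0.5,0.9,0.5]
    - [0.5,0.9,0.5]
    - [0.5,0.9,0.5]
  rot:
    - [0.05,-0.02,0.1]
    - [0.1,-0.04,0.2]
    - [0.15,-0.06,0.3]
    - [0.2,-0.08,0.41]
    - [0.25,-0.1,0.51]
    - [0.25,-0.1,0.51]
    - [0.25,-0.1,0.51]
    - [0.25,-0.1,0.51]
  hand: [0,0,0,0,0,0,0,0]

```text
time_s: 6.63
ee_pos: [528.6, -172.9, 183.9]
ee_rot: [161.0, -12.8, 148.5]
force: [-0.7, -0.5, -2.6]
gripper_width: 35.8
gripper_force: 40.0
```

```bash
python3 - <<'E'
from h import *
np.set_printoptions(precision=3,suppress=True)
step(.35,75)
E
```

```text
tgt [600.897 -57.605 163.035] dpos [ 0.603  0.96  -0.174] rot [ 0.154 -0.062  0.318] 30.832982863352676 q [-30.747  23.763  89.597  19.485  79.752 -92.835]
```

Request:
apply_moves:
  delta_pos:
    - [0.15,0.2,0]
    - [0.3,0.4,0]
    - [0.45,0.6,0]
    - [0.6,0.8,0]
    - [0.603,0.96,-0.1]
    - [0.603,0.96,-0.174]
    - [0.603,0.96,-0.174]
    - [0.603,0.96,-0.174]
    - [0.603,0.96,-0.174]
  rot:
    - [0.03,-0.012,0.064]
    - [0.06,-0.024,0.127]
    - [0.09,-0.037,0.19]
    - [0.12,-0.05,0.25]
    - [0.154,-0.062,0.318]
    - [0.154,-0.062,0.318]
    - [0.154,-0.062,0.318]
    - [0.154,-0.062,0.318]
    - [0.154,-0.062,0.318]
  hand: [0,0,0,0,0,0,0,0,0]

```text
time_s: 7.38
ee_pos: [601.1, -57.5, 167.3]
ee_rot: [146.7, -11.0, 178.7]
force: [-0.7, 0.0, -1.6]
gripper_width: 35.8
gripper_force: 40.0
```

```bash
python3 - <<'E'
from h import *
np.set_printoptions(precision=3,suppress=True)
step(.35,75)
out=[]
for n,(u,v,w,h),k in(("side",(200,90,100,100),4),("top",(165,130,100,100),4)):
    p=viewer.grab_frame(n);im=p["pixels"][:,:,::-1]
    out.append(cv2.resize(im[v:v+h,u:u+w],None,fx=k,fy=k,interpolation=cv2.INTER_CUBIC))
    for q in("valve_handle","handle_top"): print(n,q,[(np.array(r["position"]),r["score"]) for r in spotter.landmark_of(p,q)][:3])
cv2.imwrite("pics/pre.png",np.hstack(out))
E
```

```text
tgt [600.897 -57.605 163.035] dpos [-0.002 -0.001 -0.036] rot [0.    0.003 0.003] 0.405603214456834 q [ -21.427   33.195   80.845   27.423   88.626 -113.116]
side valve_handle [(array([259.8, 133.6]), 0.77), (array([274.8, 213. ]), 0.59)]
side handle_top [(array([266.3, 130.7]), 0.77), (array([270.1, 206.6]), 0.47)]
top valve_handle [(array([211.8, 168.4]), 0.66)]
top handle_top [(array([218.9, 166.5]), 0.73)]
```

View pics/pre.png

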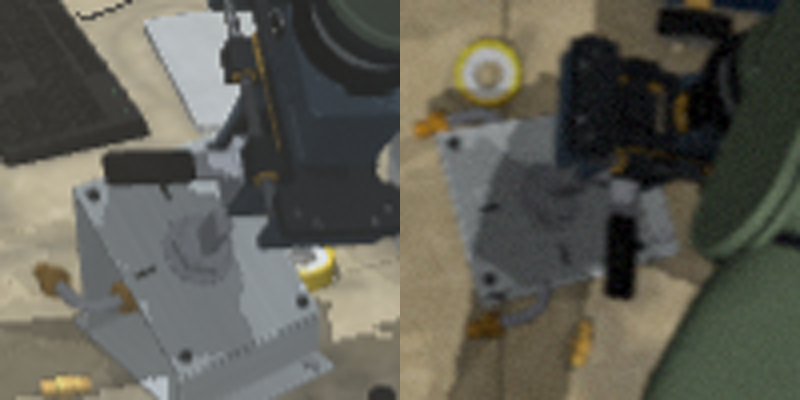

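The handle is held: the side crop shows the sleeve at about (237,132) with the stem below it at (252,148), and the top crop shows the sleeve at about (220,194). Next I compare the sleeve with its predicted pose to get the slip in the grip.

```bash
cat > held.py <<'E'
from h import *
np.set_printoptions(precision=2,suppress=True)
s=env.state();T=Ro.from_euler("xyz",s["ee_rot"],degrees=True).as_matrix()
H=np.c_[T[:,0],-T[:,1],-T[:,2]];o=s["ee_pos"]-8.3*H[:,2]
for n,win in(("side",(222,252,124,140)),("top",(212,228,180,207))):
    p=viewer.grab_frame(n);g=p["pixels"].astype(float).max(2)
    m=hull_mask(p,[HB[2]@H.T+o])
    k=np.zeros(g.shape,bool);k[win[2]:win[3],win[0]:win[1]]=1;k&=g<75
    for nm,w in(("pred",m),("seen",k*1.)):
        v,u=np.nonzero(w>.5);print(n,nm,"cen",u.mean(),v.mean(),"n",len(u),"range",u.min(),u.max(),v.min(),v.max())
    c=o+H@[76,0,31]
    J=np.array([(proj(p,c+e)-proj(p,c)) for e in H.T]).T; print("px per mm along handle x,y,z\n",J)
E
python3 held.py
```

```text
side pred cen 235.22314049586777 131.5 n 242 range 224 246 126 137
side seen cen 235.5072463768116 130.89371980676327 n 207 range 222 248 124 139
px per mm along handle x,y,z
 [[-0.39  0.07  0.11]
 [ 0.01  0.37 -0.19]]
top pred cen 219.49261083743843 195.9408866995074 n 203 range 214 224 186 206
top seen cen 218.7970479704797 190.95940959409594 n 271 range 212 227 180 204
px per mm along handle x,y,z
 [[-0.02  0.33  0.19]
 [ 0.37  0.06 -0.07]]
```

```bash
python3 - <<'E'
from h import *
for n,(u0,u1,v0,v1) in(("side",(220,256,124,142)),("top",(208,232,176,210))):
    g=np.mean([viewer.grab_frame(n)["pixels"].astype(float).max(2) for _ in range(2)],0)[v0:v1,u0:u1].astype(int)
    print(n,"cols",u0,u1)
    for i,r in enumerate(g): print(v0+i," ".join("%3d"%x for x in r))
E
```

```text
side cols 220 256
124  54  51  53  51  51  51  51  50  50  51  52  51  51  64  82  88 139 152 170 176 178 180 181 180 179 180 179 177 175 170 165 170 169 163  94  72
125  52  51  52  51  51  50  50  50  50  64  82 118 146 146 146 148 161 161 164 167 169 172 171 171 173 174 176 181 167 169 174 153 126 111  70  57
126  51  52  52  52  57  81  86 139 141 142 146 156 164 163 160 158 158 161 163 165 164 164 165 166 165 166 169 175 174 172 173 128  76  69  56  48
127  79  86 115 144 149 155 130 121 106 105 105 107 106 106 105 104 100  99 100 101 100 100 100 101 101 104 104 112 148 148 148 133 101  97  93  92
128 148 152 161 172 175 148  91  69  56  55  55  55  55  55  54  55  52  48  48  48  47  46  46  47  46  46  45  51  94 116 117 118 142 144 144 143
129 173 175 177 180 182 142  55  50  49  50  49  49  49  48  49  49  48  48  48  47  47  46  46  46  46  46  46  46  69 108 110 109 155 159 159 159
130 182 184 184 185 185 131  53  48  48  49  49  50  50  49  49  49  48  47  48  47  47  46  46  46  46  46  45  45  59 108 112 110 127 157 160 160
131 188 188 188 189 189 173  59  47  47  48  4
[... 4298 characters left out ...]

203  76  70  72  83 104 118 119  94  56  30  15   4   6   9  30  76 106 121 125 130 130 134 141 151
204  81  74  79 100 121 120 120 113  95  75  59  54  43  49  68  97 117 125 130 132 135 137 144 154
205  89  84  84 108 123 121 117 119 119 113 117 115 107 105 114 123 128 128 136 139 143 144 151 153
206  90  88  92 111 118 120 120 118 123 123 126 128 133 130 135 133 131 137 140 145 147 151 152 155
207  95  88  89 111 124 123 122 121 123 127 130 132 138 141 139 138 136 142 146 145 147 149 154 156
208  95  88  90 106 120 124 126 126 123 125 132 134 141 147 146 144 148 149 151 150 152 152 153 155
209  93  92  88  97  95 112 124 130 129 122 128 130 137 143 149 150 150 153 153 156 154 158 160 159
```

```bash
cat >> h.py <<'E'
OX=5.2
def step(q,c,off=8.3,d=(0,0,0)):
    s=env.state();T,n=toolR(q);tgt=SEAT+np.array(d)+(c+off)*n+OX*T[:,0]
    rv=(Ro.from_matrix(T)*Ro.from_euler("xyz",s["ee_rot"],degrees=True).inv()).as_rotvec()
    cur=T.T@(s["ee_pos"]-OX*T[:,0]-SEAT)
    print("dpos",(tgt-s["ee_pos"])/120,"rot",rv/1.5,"| handle rel seat x,-y,c:",cur[0],cur[1],-cur[2]-off,"F tool",T.T@s["force"],"tau",T.T@s["torque"],"-n/120*10:",-toolR(0)[1]/12,"q",s["qpos"])
E
python3 - <<'E'
from h import *
np.set_printoptions(precision=3,suppress=True)
step(.35,39)
E
```

```text
dpos [-0.095  0.16  -0.272] rot [-0.     0.004  0.001] | handle rel seat x,-y,c: -5.044822221875392 3.000553786019984 78.10176731166497 F tool [-0.401 -1.81   1.586] tau [ 0.466 -0.336 -0.064] -n/120*10: [-0.013  0.046 -0.068] q [ -21.365   33.246   80.789   27.462   88.654 -113.224]
```

Request:
apply_moves:
  delta_pos:
    - [-0.05,0.05,-0.1]
    - [-0.095,0.11,-0.19]
    - [-0.095,0.16,-0.272]
    - [-0.095,0.16,-0.272]
    - [-0.095,0.16,-0.272]
    - [-0.095,0.16,-0.272]
  rot:
    - [0,0.004,0.001]
    - [0,0.004,0.001]
    - [0,0.004,0.001]
    - [0,0.004,0.001]
    - [0,0.004,0.001]
    - [0,0.004,0.001]
  hand: [0,0,0,0,0,0]

```text
time_s: 8.48
ee_pos: [590.8, -37.8, 134.9]
ee_rot: [146.6, -11.3, 179.0]
force: [0.1, -0.2, -2.5]
gripper_width: 35.8
gripper_force: 40.0
```

```bash
python3 - <<'E'
from h import *
np.set_printoptions(precision=3,suppress=True)
step(.35,39)
out=[]
for n,(u,v,w,h),k in(("side",(220,115,60,60),6),("top",(185,150,60,60),6)):
    p=viewer.grab_frame(n);im=p["pixels"][:,:,::-1]
    out.append(cv2.resize(im[v:v+h,u:u+w],None,fx=k,fy=k,interpolation=cv2.INTER_CUBIC))
cv2.imwrite("pics/pre2.png",np.hstack(out))
E
```

```text
dpos [-0.005  0.001 -0.003] rot [-0.     0.001  0.   ] | handle rel seat x,-y,c: -0.5396566945532073 0.17143315768853648 39.469755855022385 F tool [-0.573 -1.447  1.906] tau [ 0.459 -0.303 -0.091] -n/120*10: [-0.013  0.046 -0.068] q [ -20.138   33.555   85.348   27.946   84.082 -114.424]
```

View pics/pre2.png

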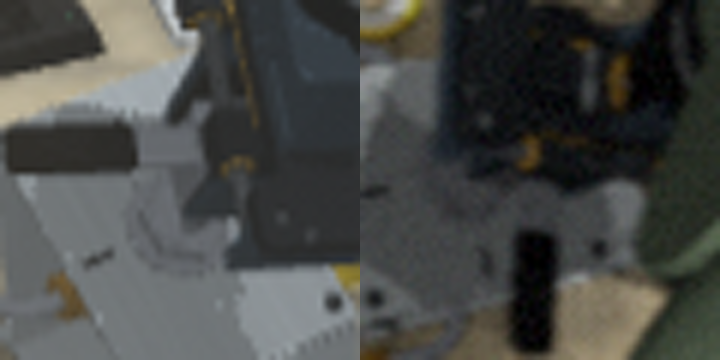

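The side crop shows the hub just above the stem, with the sleeve at (232,139) and the nut at (249,153), so I start the push in small steps.

Request:
apply_moves:
  delta_pos:
    - [-0.009,0.015,-0.024]
    - [-0.013,0.029,-0.044]
    - [-0.017,0.043,-0.065]
    - [-0.021,0.056,-0.085]
    - [-0.021,0.056,-0.085]
    - [-0.021,0.056,-0.085]
  rot:
    - [0,0,0]
    - [0,0,0]
    - [0,0,0]
    - [0,0,0]
    - [0,0,0]
    - [0,0,0]
  hand: [0,0,0,0,0,0]

```text
time_s: 9.08
ee_pos: [589.5, -31.6, 123.9]
ee_rot: [146.7, -11.1, 178.8]
force: [4.0, -2.0, -3.5]
gripper_width: 35.7
gripper_force: 40.0
```

```bash
python3 - <<'E'
from h import *
np.set_printoptions(precision=3,suppress=True)
step(.35,27)
E
```

```text
dpos [-0.009  0.005  0.007] rot [0.001 0.003 0.002] | handle rel seat x,-y,c: -1.2487837065720655 -0.7603790007689593 26.814792562648268 F tool [-4.652 -3.038  1.15 ] tau [ 0.878 -1.295 -0.143] -n/120*10: [-0.013  0.046 -0.068] q [ -19.686   33.741   86.71    28.233   82.302 -114.794]
```

Request:
apply_moves:
  delta_pos:
    - [0.009,-0.005,-0.005]
    - [0.005,0.009,-0.026]
    - [0.001,0.022,-0.046]
    - [-0.003,0.036,-0.067]
    - [-0.006,0.048,-0.084]
    - [-0.009,0.059,-0.101]
    - [-0.009,0.059,-0.101]
    - [-0.009,0.059,-0.101]
  rot:
    - [0,0,0]
    - [0,0,0]
    - [0,0,0]
    - [0,0,0]
    - [0,0,0]
    - [0,0,0]
    - [0,0,0]
    - [0,0,0]
  hand: [0,0,0,0,0,0,0,0]

```text
time_s: 9.75
ee_pos: [587.3, -23.7, 111.7]
ee_rot: [146.7, -11.3, 178.9]
force: [5.7, -1.7, -3.3]
gripper_width: 36.1
gripper_force: 40.0
```

```bash
python3 - <<'E'
from h import *
np.set_printoptions(precision=3,suppress=True)
step(.35,13)
E
```

```text
dpos [-0.009  0.004  0.013] rot [-0.     0.001  0.001] | handle rel seat x,-y,c: -1.3754450368857352 -1.0419021929040582 12.15190056896084 F tool [-6.232 -2.472  0.9  ] tau [ 0.664 -1.289 -0.115] -n/120*10: [-0.013  0.046 -0.068] q [ -19.12    34.153   88.005   28.577   80.754 -115.173]
```

Request:
apply_moves:
  delta_pos:
    - [0.008,0,-0.002]
    - [0.004,0.014,-0.022]
    - [0,0.028,-0.043]
    - [-0.004,0.042,-0.063]
    - [-0.008,0.055,-0.084]
    - [-0.009,0.06,-0.091]
    - [-0.009,0.06,-0.091]
    - [-0.009,0.06,-0.091]
  rot:
    - [0,0,0]
    - [0,0,0]
    - [0,0,0]
    - [0,0,0]
    - [0,0,0]
    - [0,0,0]
    - [0,0,0]
    - [0,0,0]
  hand: [0,0,0,0,0,0,0,0]

```text
time_s: 10.42
ee_pos: [585.7, -17.5, 102.7]
ee_rot: [146.7, -11.3, 179.0]
force: [1.8, -7.8, 7.4]
gripper_width: 35.6
gripper_force: 40.0
```

```bash
python3 - <<'E'
from h import *
np.set_printoptions(precision=3,suppress=True)
step(.35,0)
E
```

```text
dpos [-0.013  0.012 -0.001] rot [0.    0.001 0.   ] | handle rel seat x,-y,c: -1.5256054658280078 -0.9550834536514163 1.0746820575312288 F tool [ -0.471  -2.289 -10.625] tau [ 0.621 -0.387 -0.085] -n/120*10: [-0.013  0.046 -0.068] q [ -18.648   34.413   89.019   28.844   79.456 -115.471]
```

Request:
apply_moves:
  delta_pos:
    - [-0.002,0.007,-0.01]
    - [-0.004,0.014,-0.02]
    - [-0.004,0.014,-0.02]
    - [-0.004,0.014,-0.02]
  rot:
    - [0,0,0]
    - [0,0,0]
    - [0,0,0]
    - [0,0,0]
  hand: [0,0,0,0]

```text
time_s: 10.75
ee_pos: [585.8, -17.5, 102.7]
ee_rot: [146.8, -11.1, 179.0]
force: [0.7, -15.1, 17.3]
gripper_width: 35.7
gripper_force: 40.0
```

```bash
python3 - <<'E'
from h import *
np.set_printoptions(precision=3,suppress=True)
step(.35,0)
E
```

```text
dpos [-0.013  0.012 -0.   ] rot [0.001 0.003 0.   ] | handle rel seat x,-y,c: -1.557508362431173 -0.9329809525966344 1.0503660392438885 F tool [  2.471  -3.139 -22.604] tau [0.571 0.494 0.1  ] -n/120*10: [-0.013  0.046 -0.068] q [ -18.632   34.329   89.119   28.838   79.28  -115.54 ]
```

```bash
cat >> h.py <<'E'
_T,_n=toolR(.35); SEAT=SEAT-1.56*_T[:,0]-.93*_T[:,1]+1.05*_n
E
python3 - <<'E'
from h import *
np.set_printoptions(precision=3,suppress=True)
step(.35,-1.5);step(.95,-1.5)
E
```

```text
dpos [-0.002  0.007 -0.01 ] rot [0.001 0.003 0.   ] | handle rel seat x,-y,c: 0.002491637568716088 -0.0029809525966231548 0.0003660392439019944 F tool [  2.471  -3.139 -22.604] tau [0.571 0.494 0.1  ] -n/120*10: [-0.013  0.046 -0.068] q [ -18.632   34.329   89.119   28.838   79.28  -115.54 ]
dpos [0.009 0.027 0.001] rot [-0.06   0.223 -0.328] | handle rel seat x,-y,c: -0.9078815376920275 -2.9400080323981084 0.00036603924390732345 F tool [  0.267  -3.986 -22.604] tau [0.751 0.086 0.1  ] -n/120*10: [-0.013  0.046 -0.068] q [ -18.632   34.329   89.119   28.838   79.28  -115.54 ]
```

Request:
apply_moves:
  delta_pos:
    - [0.004,-0.008,0.02]
    - [0.006,-0.005,0.022]
    - [0.008,-0.001,0.024]
    - [0.011,0.003,0.026]
    - [0.014,0.008,0.028]
    - [0.014,0.008,0.028]
    - [0.014,0.008,0.028]
  rot:
    - [-0.012,0.044,-0.066]
    - [-0.025,0.088,-0.131]
    - [-0.037,0.132,-0.197]
    - [-0.05,0.176,-0.262]
    - [-0.062,0.22,-0.328]
    - [-0.062,0.22,-0.328]
    - [-0.062,0.22,-0.328]
  hand: [0,0,0,0,0,0,0]

```text
time_s: 11.33
ee_pos: [586.6, -16.1, 103.5]
ee_rot: [157.9, -27.6, 146.7]
force: [1.8, -11.5, 5.8]
gripper_width: 36.0
gripper_force: 40.0
```

```bash
python3 - <<'E'
from h import *
np.set_printoptions(precision=3,suppress=True)
step(.95,-1.5);step(1.55,-1.5)
E
```

```text
dpos [ 0.001  0.016 -0.005] rot [0.002 0.002 0.001] | handle rel seat x,-y,c: -0.512369860580695 -1.1759677991834026 0.027919249532754264 F tool [ -4.193  -4.611 -11.405] tau [ 0.807 -0.793  0.06 ] -n/120*10: [-0.013  0.046 -0.068] q [-18.451  34.31   88.977  28.794  79.342 -80.849]
dpos [ 0.023  0.029 -0.001] rot [-0.059  0.222 -0.328] | handle rel seat x,-y,c: -1.9951332631770415 -3.6174031829359183 0.027919249532743606 F tool [ -6.064  -1.439 -11.405] tau [ 0.219 -1.11   0.06 ] -n/120*10: [-0.013  0.046 -0.068] q [-18.451  34.31   88.977  28.794  79.342 -80.849]
```

Request:
apply_moves:
  delta_pos:
    - [0.004,0.003,0.001]
    - [0.009,0.005,0.002]
    - [0.013,0.008,0.002]
    - [0.018,0.01,0.003]
    - [0.022,0.011,0.004]
    - [0.022,0.011,0.004]
    - [0.022,0.011,0.004]
  rot:
    - [-0.012,0.044,-0.066]
    - [-0.025,0.088,-0.131]
    - [-0.037,0.132,-0.197]
    - [-0.05,0.176,-0.262]
    - [-0.062,0.22,-0.328]
    - [-0.062,0.22,-0.328]
    - [-0.062,0.22,-0.328]
  hand: [0,0,0,0,0,0,0]

```text
time_s: 11.92
ee_pos: [588.4, -15.2, 103.7]
ee_rot: [179.1, -34.7, 107.1]
force: [-1.3, -11.6, 7.1]
gripper_width: 35.9
gripper_force: 40.0
```

```bash
python3 - <<'E'
from h import *
np.set_printoptions(precision=3,suppress=True)
step(1.55,-1.5);step(1.75,-1.5)
E
```

```text
dpos [ 0.008  0.021 -0.003] rot [0.004 0.001 0.   ] | handle rel seat x,-y,c: -1.56410563460522 -1.6747079327935845 0.023782122616337276 F tool [ -4.7    -4.497 -12.062] tau [ 0.72  -1.246  0.195] -n/120*10: [-0.013  0.046 -0.068] q [-18.269  34.395  88.7    28.71   79.422 -46.207]
dpos [ 0.017  0.023 -0.003] rot [-0.017  0.075 -0.109] | handle rel seat x,-y,c: -1.9692945562005644 -2.3636659729910443 0.023782122616347934 F tool [ -5.5    -3.474 -12.062] tau [ 0.458 -1.364  0.195] -n/120*10: [-0.013  0.046 -0.068] q [-18.269  34.395  88.7    28.71   79.422 -46.207]
```

Request:
apply_moves:
  delta_pos:
    - [0.004,0.001,0]
    - [0.008,0.002,0]
    - [0.008,0.002,0]
    - [0.008,0.002,0]
  rot:
    - [-0.01,0.037,-0.055]
    - [-0.021,0.074,-0.109]
    - [-0.021,0.074,-0.109]
    - [-0.021,0.074,-0.109]
  hand: [0,0,0,0]

```text
time_s: 12.25
ee_pos: [589.0, -15.2, 103.7]
ee_rot: [-172.9, -34.0, 93.2]
force: [-1.8, -13.3, 7.4]
gripper_width: 35.4
gripper_force: 40.0
```

```bash
python3 - <<'E'
from h import *
np.set_printoptions(precision=3,suppress=True)
step(1.75,-1.5)
E
```

```text
dpos [ 0.012  0.023 -0.003] rot [ 0.005  0.    -0.001] | handle rel seat x,-y,c: -1.9947737000850079 -1.7498698045260113 0.0332454312636532 F tool [ -6.65   -4.197 -13.145] tau [ 0.499 -1.355  0.127] -n/120*10: [-0.013  0.046 -0.068] q [-18.2    34.47   88.536  28.613  79.524 -34.62 ]
```

Request:
apply_moves:
  delta_pos:
    - [0.004,0,0]
    - [0.006,0,0]
    - [0.006,0,0]
    - [0.006,0,0]
  rot:
    - [-0.008,0.028,-0.041]
    - [-0.016,0.055,-0.082]
    - [-0.016,0.055,-0.082]
    - [-0.016,0.055,-0.082]
  hand: [0,0,0,0]

```text
time_s: 12.58
ee_pos: [589.5, -15.1, 103.6]
ee_rot: [-167.3, -32.4, 83.1]
force: [-2.9, -14.0, 8.6]
gripper_width: 35.8
gripper_force: 40.0
```

```bash
python3 - <<'E'
from h import *
np.set_printoptions(precision=3,suppress=True)
step(1.9,-1.5)
E
```

```text
dpos [ 0.014  0.023 -0.003] rot [ 0.005  0.    -0.001] | handle rel seat x,-y,c: -2.241740963455 -1.7283399219410582 0.061638972340533726 F tool [ -7.27   -4.422 -14.311] tau [ 0.423 -1.433  0.008] -n/120*10: [-0.013  0.046 -0.068] q [-18.155  34.51   88.438  28.556  79.562 -25.961]
```

```bash
python3 - <<'E'
from h import *
out=[]
for n,(u,v,w,h),k in(("side",(220,105,65,65),6),("top",(170,145,65,65),6)):
    p=viewer.grab_frame(n);im=p["pixels"][:,:,::-1]
    r=cv2.resize(im[v:v+h,u:u+w],None,fx=k,fy=k,interpolation=cv2.INTER_CUBIC)
    for q,col in((1.57,(0,255,0)),(1.72,(0,255,255)),(1.9,(0,0,255))):
        T,nn=toolR(q)
        for s in(-9,9):
            a,b=[tuple((((proj(p,SEAT+T[:,0]*x+s*T[:,1]+37*nn)-[u,v])+.5)*k).astype(int).tolist()) for x in(60,102)]
            cv2.line(r,a,b,col,1)
    out.append(r)
cv2.imwrite("pics/turn.png",np.hstack(out))
E
```

```text
(no output)
```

View pics/turn.png

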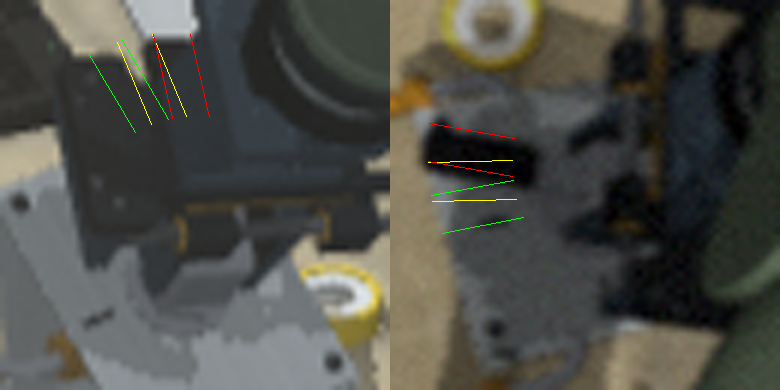

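Request:
apply_moves:
  delta_pos:
    - [0.002,0,0]
    - [0.004,0,0]
    - [0.004,0,0]
    - [0.004,0,0]
  rot:
    - [-0.005,0.018,-0.027]
    - [-0.01,0.037,-0.055]
    - [-0.01,0.037,-0.055]
    - [-0.01,0.037,-0.055]
  hand: [0,0,0,0]

```text
time_s: 13.02
ee_pos: [589.7, -15.0, 103.7]
ee_rot: [-163.9, -31.0, 76.7]
force: [-3.1, -14.2, 7.5]
gripper_width: 36.1
gripper_force: 40.0
```

```bash
python3 - <<'E'
from h import *
np.set_printoptions(precision=3,suppress=True)
step(2.0,-1.5)
E
```

```text
dpos [ 0.017  0.022 -0.004] rot [ 0.005 -0.    -0.002] | handle rel seat x,-y,c: -2.2933792662055295 -1.8611782694337666 0.050635785077249196 F tool [ -8.487  -3.623 -13.501] tau [ 0.436 -1.488 -0.574] -n/120*10: [-0.013  0.046 -0.068] q [-18.135  34.555  88.36   28.539  79.649 -20.278]
```

Request:
apply_moves:
  delta_pos:
    - [0.002,0,0]
    - [0.002,0,0]
    - [0.002,0,0]
    - [0.002,0,0]
  rot:
    - [-0.005,0.018,-0.027]
    - [-0.005,0.018,-0.027]
    - [-0.005,0.018,-0.027]
    - [-0.005,0.018,-0.027]
  hand: [0,0,0,0]

```text
time_s: 13.35
ee_pos: [589.8, -15.0, 103.7]
ee_rot: [-162.3, -30.2, 73.7]
force: [-3.4, -12.6, 7.0]
gripper_width: 35.6
gripper_force: 40.0
```

```bash
python3 - <<'E'
from h import *
np.set_printoptions(precision=3,suppress=True)
step(2.05,-1.5)
E
```

```text
dpos [ 0.018  0.021 -0.005] rot [ 0.005  0.001 -0.003] | handle rel seat x,-y,c: -2.3237905062089443 -1.870243602007555 0.049954632073115235 F tool [ -7.647  -3.516 -12.185] tau [ 0.427 -1.526 -0.951] -n/120*10: [-0.013  0.046 -0.068] q [-18.124  34.57   88.331  28.531  79.665 -17.507]
```

Request:
apply_moves:
  delta_pos:
    - [-0.01,-0.006,-0.003]
    - [-0.015,-0.008,-0.003]
    - [-0.015,-0.008,-0.003]
    - [-0.015,-0.008,-0.003]
  rot:
    - [0.01,-0.037,0.055]
    - [0.02,-0.073,0.109]
    - [0.02,-0.073,0.109]
    - [0.02,-0.073,0.109]
  hand: [0,0,0,0]

```text
time_s: 13.68
ee_pos: [589.3, -15.2, 103.6]
ee_rot: [-169.2, -33.1, 86.5]
force: [0.1, -10.0, 7.0]
gripper_width: 35.4
gripper_force: 40.0
```

```bash
python3 - <<'E'
from h import *
np.set_printoptions(precision=3,suppress=True)
step(1.85,0)
E
```

```text
dpos [0.015 0.017 0.008] rot [ 0.004  0.001 -0.   ] | handle rel seat x,-y,c: -2.278172751425527 -1.7397262016565147 0.0580758499055225 F tool [ -4.474  -1.433 -11.312] tau [ 0.128 -1.134 -0.126] -n/120*10: [-0.013  0.046 -0.068] q [-18.22   34.476  88.543  28.662  79.476 -28.954]
```

Request:
apply_moves:
  delta_pos:
    - [0,0,0]
    - [0,0,0]
    - [0,0,0]
    - [0,0,0]
    - [0,0,0]
  rot:
    - [0,0,0]
    - [0,0,0]
    - [0,0,0]
    - [0,0,0]
    - [0,0,0]
  hand: [0.5,0.6,0.65,0.65,0.65]

```text
time_s: 14.1
ee_pos: [589.4, -12.7, 102.1]
ee_rot: [-169.1, -33.3, 86.4]
force: [0.7, -0.5, 0.7]
gripper_width: 59.4
gripper_force: 0.0
```

Request:
apply_moves:
  delta_pos:
    - [0.02,-0.07,0.1]
    - [0.05,-0.18,0.27]
    - [0.08,-0.28,0.41]
    - [0.13,-0.46,0.68]
    - [0.15,-0.55,0.82]
    - [0.15,-0.65,0.9]
    - [0.15,-0.8,0.9]
    - [0.15,-1,0.9]
    - [0.15,-1,0.9]
    - [0.15,-1,0.9]
  rot:
    - [0,0,0]
    - [0,0,0]
    - [0,0,0]
    - [0,0,0]
    - [0,0,0]
    - [0,0,0]
    - [0,0,0]
    - [0,0,0]
    - [0,0,0]
    - [0,0,0]
  hand: [0.65,0.65,0.65,0.65,0.65,0.65,0.65,0.65,0.65,0.65]

```text
time_s: 14.93
ee_pos: [607.5, -134.4, 209.0]
ee_rot: [-169.0, -33.3, 86.2]
force: [-0.4, 0.3, 0.4]
gripper_width: 59.3
gripper_force: 0.0
```

Request:
apply_moves:
  delta_pos:
    - [-0.3,-0.3,0.2]
    - [-0.6,-0.6,0.3]
    - [-0.9,-0.9,0.3]
    - [-0.9,-0.9,0.3]
    - [-0.9,-0.9,0.3]
    - [-0.9,-0.9,0.3]
  rot:
    - [0,0,0]
    - [0,0,0]
    - [0,0,0]
    - [0,0,0]
    - [0,0,0]
    - [0,0,0]
  hand: [0.65,0.65,0.65,0.65,0.65,0.65]

```text
time_s: 15.43
ee_pos: [499.2, -241.7, 246.2]
ee_rot: [-169.2, -33.3, 86.2]
force: [-0.1, 0.5, -0.5]
gripper_width: 59.3
gripper_force: 0.0
```

```bash
python3 - <<'E'
from h import *
out=[]
for n,(u,v,w,h),k in(("side",(205,110,65,65),6),("top",(170,145,65,65),6)):
    p=viewer.grab_frame(n);im=p["pixels"][:,:,::-1]
    r=cv2.resize(im[v:v+h,u:u+w],None,fx=k,fy=k,interpolation=cv2.INTER_CUBIC)
    for q,col in((1.57,(0,255,0)),(1.85,(0,0,255))):
        T,nn=toolR(q)
        for s in(-9,9):
            a,b=[tuple((((proj(p,SEAT+T[:,0]*x+s*T[:,1]+37*nn)-[u,v])+.5)*k).astype(int).tolist()) for x in(60,102)]
            cv2.line(r,a,b,col,1)
    out.append(r)
cv2.imwrite("pics/end.png",np.hstack(out))
E
```

```text
(no output)
```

View pics/end.png

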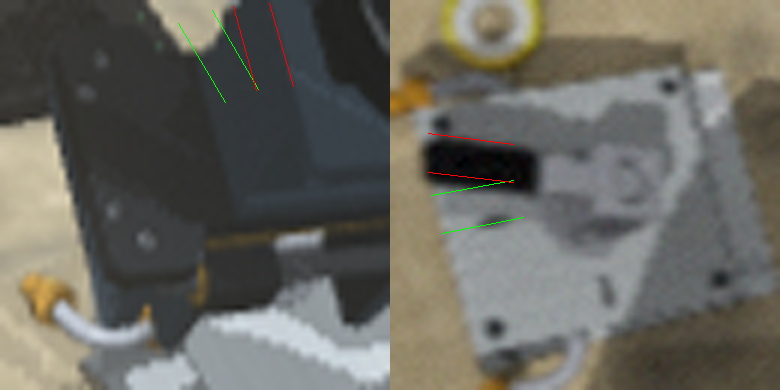

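The top crop shows the handle on the stem, with its hub at about (210,174) and the sleeve near the shut direction. The gripper hides the side view, so I clear it to check that the hub is seated.

Request:
apply_moves:
  delta_pos:
    - [-0.3,-0.3,0.2]
    - [-0.6,-0.6,0.3]
    - [-0.9,-0.9,0.3]
    - [-1,-1,0.3]
    - [-1,-1,0.3]
    - [-1,-1,0.3]
  rot:
    - [0,0,0]
    - [0,0,0]
    - [0,0,0]
    - [0,0,0]
    - [0,0,0]
    - [0,0,0]
  hand: [0.65,0.65,0.65,0.65,0.65,0.65]

```text
time_s: 16.03
ee_pos: [379.6, -362.1, 281.9]
ee_rot: [-169.2, -33.3, 86.3]
force: [0.5, 0.3, -0.1]
gripper_width: 59.6
gripper_force: 0.0
```

Request:
apply_moves:
  delta_pos:
    - [-0.3,-0.3,0.1]
    - [-0.6,-0.6,0.1]
    - [-0.9,-0.9,0.1]
    - [-1,-1,0.1]
    - [-1,-1,0.1]
    - [-1,-1,0.1]
  rot:
    - [0,0,0]
    - [0,0,0]
    - [0,0,0]
    - [0,0,0]
    - [0,0,0]
    - [0,0,0]
  hand: [0.65,0.65,0.65,0.65,0.65,0.65]

```text
time_s: 16.53
ee_pos: [260.7, -481.5, 293.3]
ee_rot: [-169.2, -33.3, 86.3]
force: [0.6, 0.3, -0.4]
gripper_width: 59.3
gripper_force: 0.0
```

```bash
python3 - <<'E'
from h import *
out=[]
for n,(u,v,w,h),k in(("side",(210,110,65,65),6),("top",(170,145,65,65),6)):
    p=viewer.grab_frame(n);im=p["pixels"][:,:,::-1]
    r=cv2.resize(im[v:v+h,u:u+w],None,fx=k,fy=k,interpolation=cv2.INTER_CUBIC)
    T,nn=toolR(1.8);H=np.c_[T[:,0],-T[:,1],nn]
    for B in HB[::2]:
        for z in np.unique(B[:,2]):
            c=B[B[:,2]==z][[0,1,3,2]]@H.T+SEAT
            cv2.polylines(r,[np.array([((proj(p,x)-[u,v])+.5)*k for x in c]).astype(int)],True,(0,0,255) if z>30 else (0,200,0),1)
    out.append(r)
cv2.imwrite("pics/end2.png",np.hstack(out));print(env.state()["time_s"])
E
```

```text
16.6333
```

View pics/end2.png

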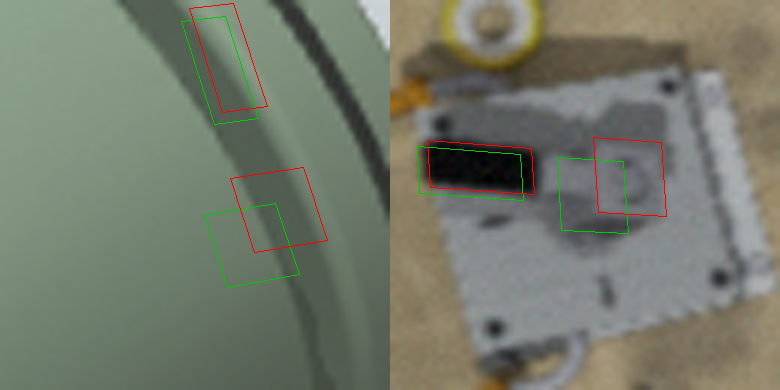

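```bash
python3 -c "
from workcell import env
print(env.job_done())"
```

```text
the job is handed in; nothing more can be done
None
```

I pushed the handle home on the stem, turned the valve clockwise until the torque rose sharply at its stop, then released the handle and handed the job in at about 17 s. The last top view shows the handle fitted, but the arm blocked the side view and no verdict came back.

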